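# Lay out the cake decorating place

## Task

Lay out the decorating place on the blue board: centre the steel ring on top of the board's plain griddle cake, stand the shaker midway between the middles of the two cakes, put the prep cup directly behind the shaker and the red-capped spice jar directly behind the bean-paste cake, each with a gap of about 2 cm to what it stands behind. Behind means towards the board's far long edge, square to the row of the two cakes; everything must end upright and resting on its place. Leave the dark-capped spice jar standing where it is.

Things in the scene. Friction and masses are not known exactly. Their poses are not given: they have to be found in the camera images.
- board: Blue chopping board, 210 x 300 x 10 mm, flat, does not slip. Origin: centre of its underside (top 10 mm above); y along its 300 mm length, x across it towards its far edge ('behind'). The cakes lie on it with their centres at x = -40 mm, y = 95 and -95 mm; which is on which side varies.
- plain_cake: Plain golden-brown flat griddle cake, 104 mm round, 14 mm thick at its slightly domed middle, on the board; firm, stuck to the board. Origin: centre of its underside; x and y as the board's.
- bean_cake: Griddle cake with a dark mound of bean paste on it, 84 mm (x) by 89 mm (y), 22 mm high, on the board; firm, stuck to the board. Origin: centre of its underside; x and y as the board's.
- ring: Open steel ring mould, 62 mm outside diameter, wall straight, 26 mm high, 30 g; grasp across its outside. Origin: centre of its underside, z up.
- shaker: Light grey round shaker, 62 mm diameter, 96 mm high, domed top, 110 g; sides straight up to about 75 mm. Origin: centre of its underside, z up.
- cup: Small light grey prep cup, open at the top, 66 mm across the rim, narrowing to 40 mm at the foot, 50 mm high, 50 g; grasp across the outside just under the rim. Origin: centre of its underside, z up.
- red_jar: Spice jar with a red cap, 45 mm diameter, 106 mm high, the cap being its top 20 mm, 110 g; starts on the baking tray (2 mm thick). Origin: centre of its underside, z up.
- dark_jar: Spice jar with a dark cap and green label, 44 mm diameter, 105 mm high; not to be moved. Origin: centre of its underside, z up.
Not all that is in view belongs to the job. Leave any pink look-alike of the shaker alone.

How it is judged:
At the end, for the whole second after the job is handed in: Upright, at rest: ring on plain cake, centred to 13 mm; shaker at the cakes' midpoint, to 13 mm along, 15 mm across the row; cup 66-106 mm behind shaker's centre, 16 mm sideways; red jar 66-107 mm behind bean cake's centre, 15 mm sideways; all on the board; dark jar moved under 20 mm (angle between each of ring, shaker, cup, red_jar, dark_jar's own z axis and vertical below 0.12 rad and linear speed of each of ring, shaker, cup, red_jar below 0.02 m/s and height (world z) of ring between 0.016 and 0.028 m and height (world z) of shaker between 0.006 and 0.015 m and height (world z) of cup between 0.006 and 0.015 m and height (world z) of red_jar between 0.006 and 0.015 m and horizontal distance between ring and plain_cake below 0.013 m and x of shaker in the frame of board between -0.055 and -0.025 m and y of shaker in the frame of board between -0.013 and 0.013 m and horizontal distance between cup and shaker between 0.066 and 0.106 m and y of cup in the frame of board between -0.016 and 0.016 m and x of cup in the frame of board above 0.01 m and x of red_jar in the frame of bean_cake between 0.066 and 0.107 m and y of red_jar in the frame of bean_cake between -0.015 and 0.015 m and distance of dark_jar from where it was at the start of the episode below 0.02 m); the robot touches nothing.
It fails at once if the dark-capped jar is knocked over (angle between dark_jar's own z axis and vertical above 0.6 rad).
It also fails if it takes over 109 s, if anything falls off the work surface, if the arm or the gripper's body presses on something with over 40 N, if the wrist force passes 120 N, or if a joint passes its speed limit or range.

## Robot

A 6-joint arm with a two-finger parallel gripper is mounted at the origin on a cart in front of the work surface, level with it; the furniture and walls round the work are solid. World frame = base frame: x ahead of the robot, y to its left, z up, the work surface at z = 0. Lengths are in m, angles in rad, forces in N, time in s.
With the tool pointing down it reaches from about 0.275 to 0.75 m from the base axis. Payload 10.2 kg.
Tool frame: the origin (TCP) lies at the very end of the fingers, on their centre line; the grasp point (between the pads) lies 19 mm behind it; z points along the fingers, y is the line along which they close (so a half turn about z gives the same grasp; the last joint's range is limited). The gripper opens to 85 mm and grips with 20 to 120 N. Pads are 22 mm wide; open, the fingers measure 114 mm over their backs; the gripper's body (76 mm by 85 mm) begins 54 mm behind the grasp point. The pads swing forward as they close: fully open they stand 13 mm farther back than shut.
Start: joints at [0.94, 0.313, 1.498, -0, 1.331, -0.223], TCP at [0.208, 0.482, 0.231] pointing down, gripper open.
Joint ranges: [-2.94, 2.94], [-0.97, 2.17], [0.19, 2.56], [-1.23, 4.37], [0.02, 3.11], [-2.88, 2.88]. Speed limits (rad/s): [2.39, 2.39, 3.01, 3.14, 3.14, 3.14].

## Interface

Orientations are given as a unit quaternion [w, x, y, z].
In Python, from cell import sensors, viewer, job gives the robot as it stands. The module is installed in compiled form; this text tells all that it offers.
- The arm moves only by the tool drive_tool, never from a script. Its argument "plan" is a list that holds one entry, the list of rows, each a list of 4 numbers: the shift along the tool's x, y, z in units of 40 mm (1.0 is 40 mm), then the turn about the tool's z in rad. A call has 1 to 12 rows; each row shifts and turns the commanded pose from where the row before left it, along the tool's axes as they then stand; what a row does not reach is not made up. A row lasts 1/8 s, in which the tool goes at most 62.5 mm and 10.7 degrees, less where a joint would pass 70% of its speed; a pose out of reach is approached as far as the arm can. A call is refused whole if a number of a shift passes 1 or a number of a turn 0.188, either way. A call with a gripper value outside its range is refused whole. "jaw" is the closure, from 0 (fully open) to 1 (shut), set as the call begins (left out, the last holds). The fingers move at their own pace and stop on an object; "force" is the grip in N (left out, the last holds). Time passes only in rows, so rows that do not move let the fingers close. It gives the time, the measured TCP pose, the force, the opening and the grip force at its end, in the units of the state.
- sensors.read_state(): the state, without advancing time (a new reading comes with each control period).
- viewer.capture(name): name is "scene" or "top" or "wrist"; returns the picture (384x512x3 uint8, red, green, blue); there is no depth.
- viewer.camera_info(name): a dict with "K" (3x3 intrinsics, pixels), "distortion" ([k1, k2, p1, p2, k3] as OpenCV has them; the pictures are not rectified), "extrinsics" (4x4, takes a point from world to camera coordinates). Camera axes: x right, y up, looking along -z (the intrinsics and any distortion apply to the point x, -y, -z); pixel columns grow to the right and rows downward; lengths in m; the calibration is good to about 2 mm. A picture is of the moment at which its call begins: read the wrist's pose just before it. camera_info takes no time and is no camera call; for the wrist camera it gives the pose at the moment of the call.
- job.finish_job(): hands the job in; it is judged then, once.
The state is a dict: "time_s": time; "qpos": joint angles; "qd": joint speeds; "effort": joint torques, N m; "ee_pos": TCP position; "tool_rot": TCP orientation; "ft_force": force on the tool from outside, world axes, zero at the start; "torque": the same for the moment, N m; "opening": finger opening in m; "grasp_force": force on a finger pad.
Only numpy, scipy, OpenCV 4.12 (cv2) and the standard library are available. Lean on these libraries where they do the work, as an engineer would, in place of code of your own. Each camera call takes 0.05 s, during which the arm holds its last target. There are 200 camera calls.

## Working session

There is one attempt and no reset: what is moved stays moved. The work goes in short steps, Python scripts to look and compute and a tool call to move; the robot and the scene stay as the last step left them, time stands still between calls to the robot, and variables do not carry over. Pictures are saved under pics/ and viewed, at most 14 in all, crops included, and the job is handed in when it is done.

Besides the shell and the picture viewer there is one more tool, called after "Emit:" in YAML: its name, and indented under it one key for each argument. drive_tool: Moves the arm, as the interface text tells. Its arguments: {"type":"object","properties":{"plan":{"type":"array"},"jaw":{"type":"number"},"force":{"type":"number"}},"required":["plan"]}

```bash
mkdir -p pics; python3 - <<'E'
from cell import sensors, viewer
import cv2
s=sensors.read_state();print(s)
for n in("scene","top"):
    cv2.imwrite(f"pics/{n}0.png",cv2.resize(viewer.capture(n)[:,:,::-1],(800,600)))
    i=viewer.camera_info(n);print(n,i)
E
```

```text
{'time_s': 0.0, 'qpos': array([ 9.39588376e-01,  3.13481143e-01,  1.49842683e+00,  1.18595535e-05,
        1.33098891e+00, -2.23400826e-01]), 'qd': array([-8.88990203e-04,  6.72372704e-04, -7.91398992e-04, -1.47038706e-03,
       -6.61513051e-04,  2.91106326e-05]), 'effort': array([-2.92188670e-04, -4.12271011e+01, -2.59738612e+01, -2.27049891e-04,
        4.18175507e-03, -2.14848188e-05]), 'ee_pos': array([0.20807179, 0.48173641, 0.230723  ]), 'tool_rot': array([-2.75491122e-04,  2.02494898e-01,  9.79283101e-01, -5.91096083e-04]), 'ft_force': array([ 0.12617181,  0.44443893, -1.25948231]), 'torque': array([ 0.01537481,  0.03363038, -0.03127234]), 'grasp_force': 0.0, 'opening': 0.08525434022848274}
scene {'K': array([[412.45242663,   0.        , 251.56477095],
       [  0.        , 412.45242663, 194.26230736],
       [  0.        ,   0.        ,   1.        ]]), 'distortion': array([-0.00293404,  0.        ,  0.        ,  0.        ,  0.        ]), 'extrinsics': array([[ 0.86545555, -0.50056822,  0.02044859, -0.45225278],
       [ 0.30750779,  0.56300173,  0.76711669, -0.17715337],
       [-0.39550683, -0.65761729,  0.6411816 , -1.15100491],
       [ 0.        ,  0.        ,  0.        ,  1.        ]])}
top {'K': array([[421.6655245 ,   0.        , 251.08175786],
       [  0.        , 421.6655245 , 193.93477688],
       [  0.        ,   0.        ,   1.        ]]), 'distortion': array([-0.04571956,  0.        ,  0.        ,  0.        ,  0.        ]), 'extrinsics': array([[-0.01090929, -0.99985744, -0.01288777, -0.00869133],
       [ 0.99644715, -0.01194668,  0.08336875, -0.51996463],
       [-0.08351083, -0.01193248,  0.99643543, -1.29708944],
       [ 0.        ,  0.        ,  0.        ,  1.        ]])}
```

View pics/scene0.png

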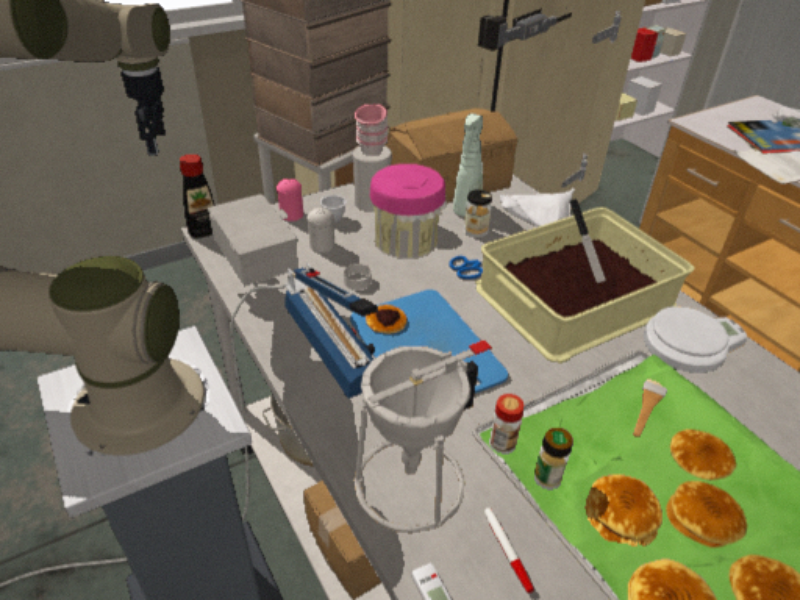

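View pics/top0.png

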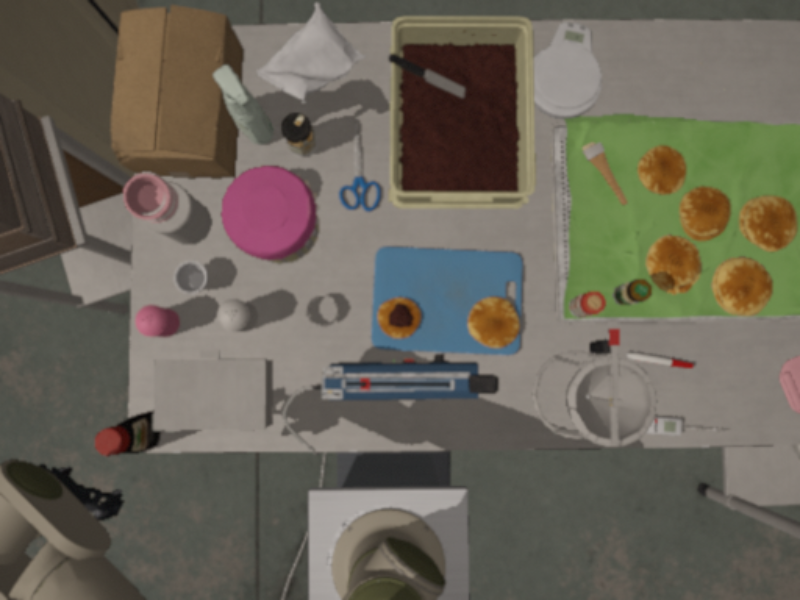

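The candidates in the top view (800x600 px) are:
- **Shaker:** grey at (235,315). The pink look-alike at (157,320) stays alone.
- **Cup:** grey at (191,277). The pink-and-white cup at (155,197) sits off the table, so it isn't the one meant.
- **Ring:** (327,308).
- **Jars:** the red cap is at (590,302) on the tray and the dark/green one at (634,291). The black-capped jar at (297,127) and the sauce bottle at (113,440) are distractors.
- **Cakes:** the bean cake on the board is at (400,317) and the plain one at (494,322).

I'll confirm these in enlarged crops.

```bash
cat > h.py <<'E'
import numpy as np, cv2
from cell import sensors, viewer
def proj(n,P,info=None):
    i=info or viewer.camera_info(n);E=i["extrinsics"];D=np.diag([1.,-1,-1])
    R=D@E[:3,:3];t=D@E[:3,3]
    return cv2.projectPoints(np.array(P,float).reshape(-1,3),cv2.Rodrigues(R)[0],t,i["K"],i["distortion"])[0].reshape(-1,2)
def back(n,uv,z,info=None):
    i=info or viewer.camera_info(n);E=i["extrinsics"];D=np.diag([1.,-1,-1])
    R=D@E[:3,:3];t=D@E[:3,3];c=-R.T@t
    p=cv2.undistortPoints(np.array(uv,float).reshape(-1,1,2),i["K"],i["distortion"]).reshape(-1,2)
    d=np.c_[p,np.ones(len(p))]@R
    return c+d*((z-c[2])/d[:,2])[:,None]
E
python3 - <<'E'
from h import *
im=viewer.capture("top")[:,:,::-1];cv2.imwrite("pics/raw.png",im)
A=im[150:240,80:230];B=im[145:245,225:425]
def g(a,x0,y0,s,f):
    a=cv2.resize(a,None,fx=s,fy=s,interpolation=cv2.INTER_CUBIC)
    for k in range(0,a.shape[1],10*s): cv2.putText(a,str(x0+k//s),(k,8),0,.3,(0,0,255),1);cv2.line(a,(k,0),(k,4),(0,0,255))
    for k in range(0,a.shape[0],10*s): cv2.putText(a,str(y0+k//s),(0,k+4),0,.3,(0,0,255),1)
    cv2.imwrite(f,a)
g(A,80,150,5,"pics/A.png");g(B,225,145,4,"pics/B.png")
hsv=cv2.cvtColor(im,cv2.COLOR_BGR2HSV)
m=cv2.inRange(hsv,(98,120,60),(112,255,255));m[:155]=0;m[228:]=0;m[:,:230]=0;m[:,345:]=0
# board outline
cs=max(cv2.findContours(m,0,2)[0],key=cv2.contourArea)
r=cv2.minAreaRect(cs);bx=cv2.boxPoints(r);print("board",r,back("top",bx,.01).round(4).tolist())
E
```

```text
Traceback (most recent call last):
ValueError: max() iterable argument is empty
```

View pics/A.png

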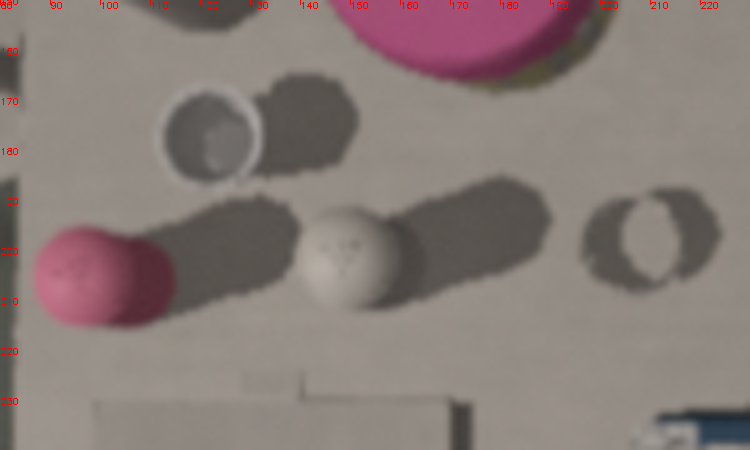

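View pics/B.png

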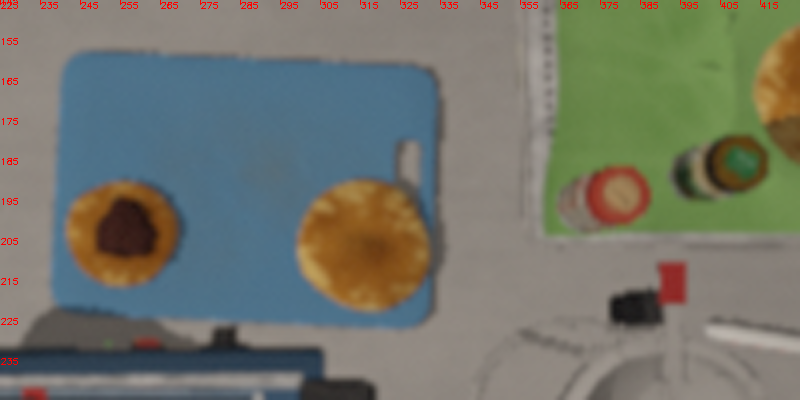

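Crop A shows the cup rim at about (122,177), the shaker at about (149,202) and the ring at about (207,198); the pink look-alike is at (95,205). Crop B shows the board, the bean cake at about (256,203), the plain cake at (316,206), the red cap at (379,193) and the dark jar at (410,185). I'll compute positions and check them with overlays in both cameras.

```bash
cat > meas.py <<'E'
from h import *
im=cv2.imread("pics/raw.png");hsv=cv2.cvtColor(im,cv2.COLOR_BGR2HSV)
def big(lo,hi,x0,x1,y0,y1):
    m=cv2.inRange(hsv,lo,hi);k=np.zeros_like(m);k[y0:y1,x0:x1]=m[y0:y1,x0:x1]
    return max(cv2.findContours(k,0,2)[0],key=cv2.contourArea)
b=big((98,70,60),(115,255,255),230,345,150,227)
r=cv2.minAreaRect(b);c=back("top",cv2.boxPoints(r)[:],.01)[:,:2]
print("board c",c.mean(0),[np.linalg.norm(c[i]-c[i-1]).round(4) for i in range(4)])
e=[c[i]-c[i-1] for i in range(4)];l=max(e,key=np.linalg.norm);l=l*np.sign(l[1]);print("yaw",np.arctan2(-l[0],l[1]))
ck={}
for n,x0,x1 in(("bean",238,275),("plain",296,335)):
    m=big((5,90,40),(25,255,255),x0,x1,183,226);(u,v),ax,_=cv2.fitEllipse(cv2.convexHull(m))
    ck[n]=back("top",[(u,v)],.017)[0][:2];print(n,(u,v),ax,ck[n])
d=ck["bean"]-ck["plain"];print("cakes dist",np.linalg.norm(d),"yaw",np.arctan2(-d[0],d[1]),"mid",(ck["bean"]+ck["plain"])/2)
O={"cup":((122.2,177.2),.05),"shaker":((149.4,201.6),.078),"ring":((207,198.4),.013),"red":((379.5,193.7),.108),"dark":((410,185.5),.107)}
for n,(uv,z) in O.items(): print(n,back("top",[uv],z)[0].round(4))
E
python3 meas.py
```

```text
board c [ 0.52634809 -0.12459486] [np.float64(0.2964), np.float64(0.2072), np.float64(0.3002), np.float64(0.2068)]
yaw -0.05906344629117044
bean (255.07810974121094, 202.715576171875) (25.537853240966797, 27.017166137695312) [ 0.4924684  -0.02680645]
plain (315.8987121582031, 205.77862548828125) (31.50699806213379, 32.855377197265625) [ 0.48060963 -0.21696317]
cakes dist 0.190526144138467 yaw -0.06228249609633627 mid [ 0.48653902 -0.12188481]
cup [0.5742 0.3835 0.05  ]
shaker [0.4957 0.2906 0.078 ]
ring [0.5081 0.1245 0.013 ]
red [ 0.5088 -0.3911  0.108 ]
dark [ 0.5319 -0.4823  0.107 ]
```

```bash
cat > ov.py <<'E'
from h import *
def overlay(n,items,f,box,s,im=None):
    im=viewer.capture(n)[:,:,::-1].copy() if im is None else im
    x0,y0,x1,y1=box;a=cv2.resize(im[y0:y1,x0:x1],None,fx=s,fy=s,interpolation=cv2.INTER_CUBIC)
    t=np.linspace(0,2*np.pi,60)
    for x,y,z,r in items:
        p=proj(n,np.c_[x+r*np.cos(t),y+r*np.sin(t),0*t+z])
        cv2.polylines(a,[((p-[x0,y0]+.5)*s).astype(np.int32)],True,(255,0,255),1)
    cv2.imwrite(f,a)
E
python3 - <<'E'
from ov import *
I=[(.5742,.3835,.05,.033),(.5742,.3835,0,.02),(.4957,.2906,.075,.031),(.4957,.2906,0,.031),(.5081,.1245,0,.031),(.5081,.1245,.026,.031),(.5088,-.3911,.108,.0225),(.5088,-.3911,.002,.0225),(.5319,-.4823,.107,.022),(.5319,-.4823,.002,.022),(.4925,-.0268,.013,.043),(.4806,-.217,.013,.052)]
overlay("scene",I,"pics/ovs.png",(165,105,395,325),2.6 and 3)
overlay("top",I,"pics/ovt.png",(95,150,425,235),2)
a=cv2.imread("pics/ovs.png");b=cv2.imread("pics/ovt.png");print(a.shape)
c=cv2.resize(a,None,fx=.87,fy=.87);cv2.imwrite("pics/ovs.png",c)
E
```

```text
(660, 690, 3)
```

View pics/ovs.png

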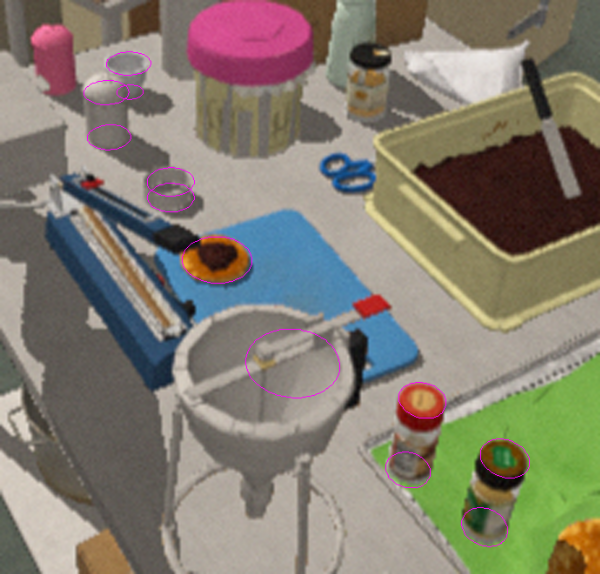

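View pics/ovt.png

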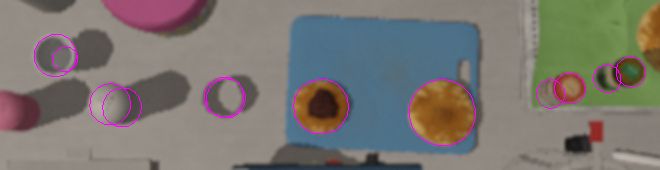

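The overlays fit all the objects in both cameras to within a pixel or two. Before planning paths I'll triangulate the heights of the tall obstacles.

```bash
python3 - <<'E'
from h import *
def P(n):
    i=viewer.camera_info(n);D=np.diag([1.,-1,-1]);return D@i["extrinsics"][:3]
for n,t,s in(("funnel",(612,402),(416,378)),("sealer tip",(483,383),(362,306)),("sealer far end",(335,370),(298,272)),("pinklid",(268,212),(408,183)),("handle red tip",(614,338),(481,347))):
    u=[cv2.undistortPoints(np.array([[np.array(p)/1.5625-.2]]),viewer.camera_info(c)["K"],viewer.camera_info(c)["distortion"]).reshape(2,1) for c,p in(("top",t),("scene",s))]
    X=cv2.triangulatePoints(P("top"),P("scene"),*u).ravel();X=X[:3]/X[3];print(n,X.round(3),[ (proj(c,X)*1.5625).round() for c in("top","scene")])
E
```

```text
funnel [ 0.334 -0.377  0.242] [array([[612., 402.]]), array([[416., 378.]])]
sealer tip [ 0.364 -0.168  0.204] [array([[482., 384.]]), array([[363., 306.]])]
sealer far end [0.374 0.101 0.092] [array([[331., 378.]]), array([[306., 271.]])]
pinklid [0.677 0.209 0.161] [array([[268., 212.]]), array([[408., 183.]])]
handle red tip [ 0.439 -0.38   0.254] [array([[614., 337.]]), array([[480., 347.]])]
```

Target positions (world):
- **Ring:** (.4807, -.217)
- **Shaker:** (.4865, -.122)
- **Red jar:** (.577, -.032)
- **Cup:** (.570, -.127)

The sealer lid tip (z about 0.20 at x .36) and the funnel handle (z about 0.25 at x .44) must be avoided. First I'll turn so that the tool y axis lies along world y, then go over the ring.

Emit:
drive_tool:
  plan:
    - [[0,0,0,-0.136],[0,0,0,-0.136],[0,0,0,-0.136],[-0.8,-0.8,0,0],[-0.9,-0.95,0,0],[-0.9,-0.95,0,0],[-0.9,-0.95,0,0],[-0.9,-0.95,0,0],[-0.9,-0.95,0,0],[-0.9,-0.95,0,0],[-0.9,-0.95,0,0],[0,0,0,0]]
  jaw: 0
  force: 30

```text
time_s: 1.75
ee_pos: [0.4939, 0.1816, 0.2308]
tool_rot: [-0.0, 0.002, 1.0, -0.0]
ft_force: [-0.1, 0.3, 0.1]
opening: 0.0856
grasp_force: 0.0
```

Emit:
drive_tool:
  plan:
    - [[-0.36,-0.71,0,0],[0,-0.72,0,0],[0,0,1,0],[0,0,1,0],[0,0,1,0],[0,0,1,0],[0,0,0.7,0],[0,0,0,0]]

```text
time_s: 2.75
ee_pos: [0.5052, 0.1274, 0.042]
tool_rot: [-0.002, -0.0, 1.0, 0.0]
ft_force: [0.6, -0.2, -0.3]
opening: 0.0854
grasp_force: 0.0
```

Emit:
drive_tool:
  plan:
    - [[-0.07,-0.07,0.5,0],[0,0,0.3,0],[0,0,0.2,0],[0,0,0,0],[0,0,0,0]]

```text
time_s: 3.38
ee_pos: [0.5098, 0.1241, 0.0039]
tool_rot: [0.0, -0.0, 1.0, 0.0]
ft_force: [-0.6, 0.6, 0.5]
opening: 0.0855
grasp_force: 0.0
```

Emit:
drive_tool:
  plan:
    - [[0,0,0,0],[0,0,0,0],[0,0,0,0],[0,0,0,0],[0,0,0,0],[0,0,0,0],[0,0,0,0],[0,0,0,0]]
  jaw: 1
  force: 30

```text
time_s: 4.38
ee_pos: [0.5097, 0.1241, 0.0039]
tool_rot: [0.0, -0.0, 1.0, 0.0]
ft_force: [-0.8, -0.6, 5.1]
opening: 0.0606
grasp_force: 32.1
```

Emit:
drive_tool:
  plan:
    - [[0,0,-0.4,0],[0,0,-0.8,0],[0,0,-0.8,0],[0,-0.73,0,0],[0.1,-0.9,0,0],[0.1,-0.95,0,0],[0.1,-1,0,0],[0.1,-1,0,0],[0.1,-1,0,0],[0.1,-1,0,0],[0.1,-0.95,0,0],[0,-0.8,0,0]]

```text
time_s: 5.88
ee_pos: [0.4814, -0.2107, 0.0844]
tool_rot: [0.0, 0.0, 1.0, -0.0]
ft_force: [0.4, 0.5, 0.2]
opening: 0.0604
grasp_force: 32.9
```

Emit:
drive_tool:
  plan:
    - [[0,-0.2,0,0],[0,0,0.4,0],[0,0,0,0]]

```text
time_s: 6.25
ee_pos: [0.4809, -0.2155, 0.0659]
tool_rot: [-0.001, -0.001, 1.0, 0.001]
ft_force: [-0.6, 0.0, 0.1]
opening: 0.0601
grasp_force: 32.9
```

Emit:
drive_tool:
  plan:
    - [[-0.02,-0.03,0.5,0],[0,0,0.3,0],[0,0,0.15,0],[0,0,0,0],[0,0,0,0]]

```text
time_s: 6.88
ee_pos: [0.4826, -0.2185, 0.0298]
tool_rot: [0.0, -0.0, 1.0, -0.0]
ft_force: [0.2, 0.4, 0.2]
opening: 0.0605
grasp_force: 33.0
```

Emit:
drive_tool:
  plan:
    - [[0,0.03,0.07,0],[0,0,0.05,0],[0,0,0.03,0],[0,0,0,0],[0,0,0,0]]

```text
time_s: 7.5
ee_pos: [0.4828, -0.2178, 0.027]
tool_rot: [0.001, -0.0, 1.0, -0.001]
ft_force: [-13.6, 5.4, 40.3]
opening: 0.0607
grasp_force: 36.8
```

Emit:
drive_tool:
  plan:
    - [[0,0,-0.04,0],[0,0,0,0]]

```text
time_s: 7.75
ee_pos: [0.4827, -0.2178, 0.0272]
tool_rot: [0.001, -0.0, 1.0, -0.001]
ft_force: [-8.3, 1.5, 22.9]
opening: 0.0604
grasp_force: 35.2
```

Emit:
drive_tool:
  plan:
    - [[0,0,0,0],[0,0,0,0],[0,0,0,0],[0,0,0,0],[0,0,0,0],[0,0,-0.5,0],[0,0,-1,0],[0,0,-1,0],[0,0,-1,0],[0,0,0,0]]
  jaw: 0

```text
time_s: 9.0
ee_pos: [0.4834, -0.2179, 0.1676]
tool_rot: [0.002, -0.0, 1.0, -0.002]
ft_force: [-0.8, 0.4, -1.3]
opening: 0.0856
grasp_force: 0.0
```

Emit:
drive_tool:
  plan:
    - [[0,0.7,0,0],[0,1,0,0],[0,1,0,0],[0,1,0,0],[0,1,0,0],[0,1,0,0],[0,1,0,0],[0,1,0,0],[0,1,0,0],[0,1,0,0],[-0.1,1,0,0],[-0.2,0.9,0,0]]

```text
time_s: 10.5
ee_pos: [0.4937, 0.2481, 0.1637]
tool_rot: [-0.001, -0.0, 1.0, -0.0]
ft_force: [-0.2, -0.4, -1.0]
opening: 0.0852
grasp_force: 0.0
```

Emit:
drive_tool:
  plan:
    - [[0,0.8,0,0],[0,0.3,0,0],[0,0,0,0]]

```text
time_s: 10.88
ee_pos: [0.4939, 0.2907, 0.1641]
tool_rot: [-0.001, -0.0, 1.0, -0.0]
ft_force: [-1.0, -0.5, -0.7]
opening: 0.0853
grasp_force: 0.0
```

```bash
python3 - <<'E'
from ov import *
overlay("top",[(.4807,-.217,.048,.031),(.4807,-.217,.022,.031)],"pics/r1.png",(285,175,345,235),6)
E
```

```text
(no output)
```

View pics/r1.png

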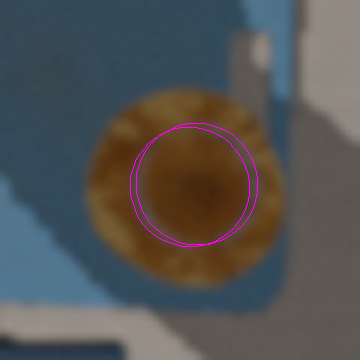

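The ring looks centred on the plain cake at about (193,185) in the crop, though it is in the arm's shadow, so I'll recheck it at the end. Next is the shaker.

Emit:
drive_tool:
  plan:
    - [[-0.04,0,0.7,0],[0,0,0.9,0],[0,0,0.9,0],[0,0,0.5,0],[0,0,0.3,0],[0,0,0,0]]

```text
time_s: 11.68
ee_pos: [0.4958, 0.2902, 0.0327]
tool_rot: [-0.0, 0.0, 1.0, -0.0]
ft_force: [-0.1, 0.2, -0.2]
opening: 0.0848
grasp_force: 0.0
```

Emit:
drive_tool:
  plan:
    - [[0,0,0,0],[0,0,0,0],[0,0,0,0],[0,0,0,0],[0,0,0,0],[0,0,0,0],[0,0,0,0]]
  jaw: 1
  force: 40

```text
time_s: 12.55
ee_pos: [0.4965, 0.2909, 0.034]
tool_rot: [0.001, -0.0, 1.0, 0.0]
ft_force: [-1.2, -1.8, 6.5]
opening: 0.0601
grasp_force: 43.0
```

Emit:
drive_tool:
  plan:
    - [[0,0,-0.5,0],[0,0,-0.8,0],[0,-0.6,-0.7,0],[0.1,-0.9,0,0],[0.1,-1,0,0],[0,-1,0,0],[0,-1,0,0],[0,-1,0,0],[0,-1,0,0],[0,-1,0,0],[0,-1,0,0],[0,-0.9,0,0]]

```text
time_s: 14.05
ee_pos: [0.4878, -0.0865, 0.1131]
tool_rot: [0.0, 0.0, 1.0, -0.0]
ft_force: [-0.2, 0.1, -1.2]
opening: 0.0601
grasp_force: 43.7
```

Emit:
drive_tool:
  plan:
    - [[0,-0.7,0,0],[0,-0.2,0,0],[0,0,0.4,0],[0,0,0.4,0],[0,0,0,0]]

```text
time_s: 14.68
ee_pos: [0.4874, -0.1203, 0.0802]
tool_rot: [-0.001, -0.0, 1.0, 0.001]
ft_force: [0.7, 0.5, -0.5]
opening: 0.0602
grasp_force: 43.7
```

Emit:
drive_tool:
  plan:
    - [[0,-0.03,0.4,0],[0,0,0.3,0],[0,0,0.1,0],[0,0,0.05,0],[0,0,0,0]]

```text
time_s: 15.3
ee_pos: [0.488, -0.1224, 0.047]
tool_rot: [0.0, -0.0, 1.0, -0.0]
ft_force: [0.2, 0.9, -1.6]
opening: 0.0602
grasp_force: 43.7
```

Emit:
drive_tool:
  plan:
    - [[0,0,0.05,0],[0,0,0.03,0],[0,0,0,0],[0,0,0,0]]

```text
time_s: 15.8
ee_pos: [0.4881, -0.1224, 0.044]
tool_rot: [0.0, -0.0, 1.0, -0.0]
ft_force: [-1.0, 0.9, 3.3]
opening: 0.0598
grasp_force: 43.9
```

Emit:
drive_tool:
  plan:
    - [[0,0,0.02,0],[0,0,0,0],[0,0,0,0],[0,0,0,0],[0,0,0,0],[0,0,-0.5,0],[0,0,-1,0],[0,0,-1,0],[0,0,-1,0],[-0.5,0,-0.3,0],[-1,0,0,0],[-1,0,0,0]]
  jaw: 0

```text
time_s: 17.3
ee_pos: [0.5891, -0.1224, 0.1952]
tool_rot: [0.0, 0.0, 1.0, -0.0]
ft_force: [-0.5, -0.3, 0.6]
opening: 0.0854
grasp_force: 0.0
```

Emit:
drive_tool:
  plan:
    - [[0,-0.7,0,0],[0,-1,0,0],[0,-1,0,0],[0,-1,0,0],[0,-1,0,0],[0,-1,0,0],[0,-0.8,0,0],[0,-0.2,0,0],[0.4,0,0,0],[0.4,0,0,0],[0,0,0,0]]
  jaw: 0.25

```text
time_s: 18.68
ee_pos: [0.5558, -0.3896, 0.1954]
tool_rot: [0.0, -0.0, 1.0, 0.0]
ft_force: [0.1, 0.4, 0.3]
opening: 0.0641
grasp_force: 0.0
```

```bash
python3 - <<'E'
from ov import *
s=sensors.read_state();print(s["ee_pos"],s["qpos"],s["opening"])
im=viewer.capture("scene")[:,:,::-1];cv2.imwrite("pics/s2.png",cv2.resize(im[70:330,180:420],None,fx=2.3,fy=2.3))
E
```

```text
[ 0.55581756 -0.38961001  0.19539453] [-7.83617999e-01  6.90035535e-01  1.00792159e+00  1.43064647e-04
  1.44366080e+00 -2.35469182e+00] 0.06406844640762158
```

View pics/s2.png

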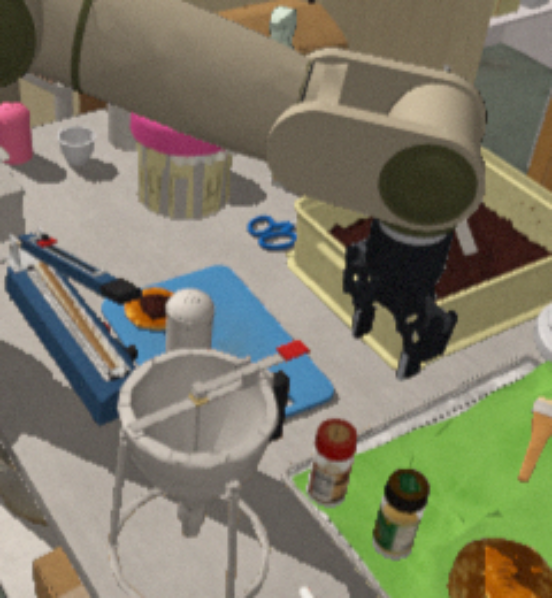

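```bash
python3 - <<'E'
from h import *
for z in(.3,.35,.4,.45,.5): print(z,((proj("scene",[(.556,-.39,z)])-[180,70])*2.3).round())
E
```

```text
0.3 [[401. 281.]]
0.35 [[411. 240.]]
0.4 [[421. 196.]]
0.45 [[433. 149.]]
0.5 [[445.  97.]]
```

```bash
python3 - <<'E'
from ov import *
def P(n):
    i=viewer.camera_info(n);D=np.diag([1.,-1,-1]);return D@i["extrinsics"][:3]
def tri(t,s):
    u=[cv2.undistortPoints(np.array([[p]],float),viewer.camera_info(c)["K"],viewer.camera_info(c)["distortion"]).reshape(2,1) for c,p in(("top",t),("scene",s))]
    X=cv2.triangulatePoints(P("top"),P("scene"),*u).ravel();return (X[:3]/X[3]).round(3)
print("tag far",tri((393.2,210.75),(312.2,219.6)),"tag near",tri((393.2,220.5),(302,222.5)))
overlay("top",[(.556,-.39,.36,.045),(.556,-.39,.195,.005),(.45,-.385,.25,.006)],"pics/t2.png",(290,130,440,260),5)
E
```

```text
tag far [ 0.452 -0.381  0.256] tag near [ 0.427 -0.379  0.258]
```

View pics/t2.png

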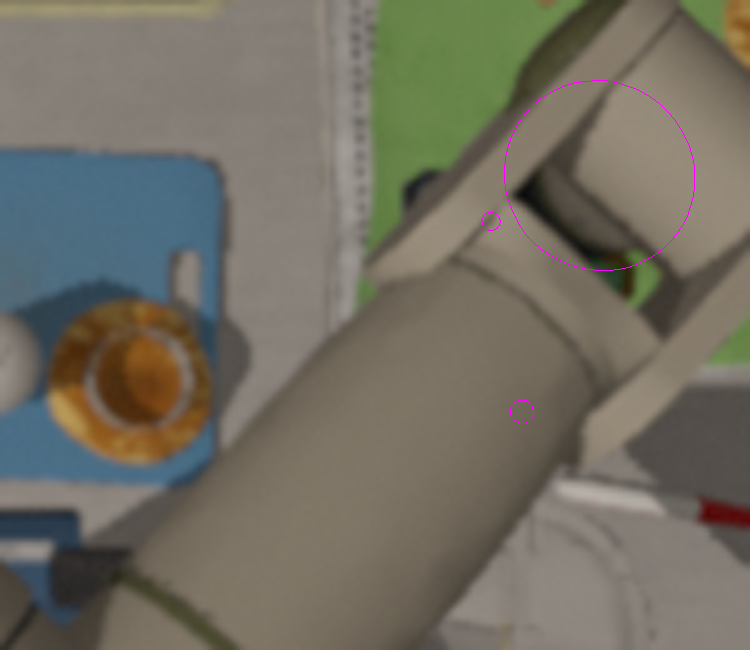

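```bash
python3 - <<'E'
from h import *
from scipy.optimize import fsolve
f=lambda p:proj("scene",[X(*p)])[0]
# joint-5 cap: on vertical plane through wrist along perp direction; unknown side distance s and height z
q1=-.7836;u=np.array([np.cos(q1),np.sin(q1)]);v=np.array([u[1],-u[0]])
c=np.array([.556,-.39]); 
def solve(px,along): 
    X=lambda s,z:np.r_[c+along*u+s*v,z]
    return fsolve(lambda p:proj("scene",[X(*p)])[0]-px,[.06,.4])
px=lambda a,b:np.array([180+a/2.3,70+b/2.3])
print("cap centre",solve(px(430,185),0)); print("cap low",solve(px(428,228),0))
# fork inner lower corner / forearm silhouette low edge, s=0 vertical plane
def plane(px,s):
    X=lambda a,z:np.r_[c+a*u+s*v,z]
    return fsolve(lambda p:proj("scene",[X(*p)])[0]-px,[-.1,.4])
for s in(.0,.03,.06):
  print(s,"fork low-left",plane(px(280,155),s),"forearm low edge",plane(px(150,135),s),"fork bottom mid",plane(px(350,200),s))
L1,L2=.4541,.3828
def ik(x,y,z):
    r=np.sqrt(x*x+y*y-.1162**2)
    return fsolve(lambda j:[L1*np.sin(j[0])+L2*np.sin(j.sum())-r,-.108+L1*np.cos(j[0])+L2*np.cos(j.sum())-z],[.8,1.2])
for T in((.556,-.39,.195),(.517,-.391,.08),(.517,-.391,.06)):
    j=ik(*T);print(T,j,"slope down",j.sum()-np.pi/2)
E
```

```text
cap centre [0.06620138 0.45462199]
cap low [0.1430431  0.46548549]
0.0 fork low-left [-0.13138755  0.41982105] forearm low edge [-0.25504778  0.41952428] fork bottom mid [-0.06209069  0.38351765]
0.03 fork low-left [-0.12821062  0.43838697] forearm low edge [-0.24691568  0.43810209] fork bottom mid [-0.06169054  0.40353827]
0.06 fork low-left [-0.12503369  0.45695288] forearm low edge [-0.23878358  0.45667989] fork bottom mid [-0.06129039  0.42355889]
(0.556, -0.39, 0.195) [0.69052153 1.00355447] slope down 0.1232796809419221
(0.517, -0.391, 0.08) [0.69397503 1.31111612] slope down 0.43429482931998065
(0.517, -0.391, 0.06) [0.71394081 1.33224868] slope down 0.4753931639160376
```

The joint-5 centre is about 0.26 m above the TCP, so with a high grasp (TCP z about 0.07) the fork clears the funnel handle (top about 0.26) by some 3 cm. The ring can be seen centred on the plain cake, at (140,380) in the crop.

Emit:
drive_tool:
  plan:
    - [[0.5,-0.04,0,0],[0.5,0,0,0],[0,0,0.6,0],[0,0,0.6,0],[0,0,0.4,0],[0,0,0,0]]

```text
time_s: 19.52
ee_pos: [0.5161, -0.3915, 0.1299]
tool_rot: [-0.001, -0.0, 1.0, 0.001]
ft_force: [0.4, -0.2, 0.5]
opening: 0.0642
grasp_force: 0.0
```

Emit:
drive_tool:
  plan:
    - [[0,0,0.4,0],[0,0,0.4,0],[0,0,0.3,0],[0,0,0.2,0],[0,0,0,0]]

```text
time_s: 20.15
ee_pos: [0.5159, -0.3919, 0.0784]
tool_rot: [-0.0, -0.0, 1.0, 0.0]
ft_force: [-0.6, -0.5, -0.7]
opening: 0.0639
grasp_force: 0.0
```

Emit:
drive_tool:
  plan:
    - [[0,0.02,0.2,0],[0,0,0.1,0],[0,0,0,0]]

```text
time_s: 20.52
ee_pos: [0.5159, -0.3911, 0.0666]
tool_rot: [-0.0, -0.0, 1.0, 0.0]
ft_force: [0.3, -0.1, 0.4]
opening: 0.0641
grasp_force: 0.0
```

Emit:
drive_tool:
  plan:
    - [[0,0,0,0],[0,0,0,0],[0,0,0,0],[0,0,0,0],[0,0,0,0],[0,0,0,0]]
  jaw: 1
  force: 50

```text
time_s: 21.28
ee_pos: [0.5161, -0.3914, 0.0673]
tool_rot: [0.0, -0.0, 1.0, -0.0]
ft_force: [-0.8, -1.1, 5.8]
opening: 0.0437
grasp_force: 50.9
```

Emit:
drive_tool:
  plan:
    - [[0,0,-0.3,0],[0,0,-0.6,0],[0,0,-0.6,0],[-0.5,0.4,0,0],[-0.6,0.7,0,0],[-0.6,0.8,0,0],[0,1,0,0],[0,1,0,0],[0,1,0,0],[0,1,0,0],[0,1,0,0],[0,1,0,0]]

```text
time_s: 22.78
ee_pos: [0.5836, -0.0737, 0.1271]
tool_rot: [-0.0, -0.0, 1.0, 0.0]
ft_force: [0.3, 0.3, -0.5]
opening: 0.0435
grasp_force: 51.0
```

Emit:
drive_tool:
  plan:
    - [[0,0.8,0,0],[0,0.28,0,0],[0,0,0.4,0],[0,0,0.4,0],[0,0,0,0]]

```text
time_s: 23.4
ee_pos: [0.5829, -0.0327, 0.0928]
tool_rot: [-0.002, 0.001, 1.0, 0.0]
ft_force: [0.1, 0.1, -1.1]
opening: 0.0436
grasp_force: 51.1
```

Emit:
drive_tool:
  plan:
    - [[-0.02,0.01,0.2,0],[0,0,0.12,0],[0,0,0.04,0],[0,0,0,0],[0,0,0,0]]

```text
time_s: 24.02
ee_pos: [0.5849, -0.0316, 0.0808]
tool_rot: [0.0, -0.0, 1.0, -0.0]
ft_force: [0.0, -0.1, -1.5]
opening: 0.0433
grasp_force: 51.1
```

Emit:
drive_tool:
  plan:
    - [[0,0,0.06,0],[0,0,0.05,0],[0,0,0.03,0],[0,0,0,0],[0,0,0,0]]

```text
time_s: 24.65
ee_pos: [0.5849, -0.0316, 0.0753]
tool_rot: [0.0, -0.0, 1.0, -0.0]
ft_force: [-1.6, -0.3, 5.7]
opening: 0.0439
grasp_force: 51.3
```

Emit:
drive_tool:
  plan:
    - [[0,0,0,0],[0,0,0,0],[0,0,0,0],[0,0,0,0],[0,0,0,0],[0,0,-0.5,0],[0,0,-1,0],[0,0,-1,0],[0,0,-1,0],[0.2,0.5,-0.2,0],[0,1,0,0],[0,1,0,0]]
  jaw: 0

```text
time_s: 26.15
ee_pos: [0.5759, 0.0701, 0.222]
tool_rot: [-0.001, 0.0, 1.0, 0.0]
ft_force: [0.8, -0.0, -1.1]
opening: 0.0856
grasp_force: 0.0
```

Emit:
drive_tool:
  plan:
    - [[0,1,0,0],[0,1,0,0],[0,1,0,0],[0,1,0,0],[0,1,0,0],[0,1,0,0],[0,1,0,0],[0,0.7,0,0],[0,0,0.4,0],[0,0,0.8,0],[0,0,0.8,0],[0,0,0,0]]

```text
time_s: 27.65
ee_pos: [0.5751, 0.375, 0.1393]
tool_rot: [-0.003, 0.0, 1.0, -0.001]
ft_force: [0.4, 0.2, 0.5]
opening: 0.0854
grasp_force: 0.0
```

Emit:
drive_tool:
  plan:
    - [[0,0.21,0.5,0],[0,0,0.9,0],[0,0,0.9,0],[0,0,0.5,0],[0,0,0.25,0],[0,0,0,0]]

```text
time_s: 28.4
ee_pos: [0.5769, 0.385, 0.0212]
tool_rot: [0.0, -0.0, 1.0, 0.0]
ft_force: [-0.3, -0.7, 0.2]
opening: 0.0852
grasp_force: 0.0
```

Emit:
drive_tool:
  plan:
    - [[0,0,0,0],[0,0,0,0],[0,0,0,0],[0,0,0,0],[0,0,0,0],[0,0,0,0],[0,0,0,0]]
  jaw: 1
  force: 25

```text
time_s: 29.28
ee_pos: [0.5775, 0.3851, 0.0226]
tool_rot: [0.001, -0.0, 1.0, 0.0]
ft_force: [-0.0, -1.0, 7.4]
opening: 0.0639
grasp_force: 26.9
```

Emit:
drive_tool:
  plan:
    - [[0,0,-0.3,0],[0,0,-0.6,0],[0,0,-0.8,0],[0,0,-0.8,0],[0,0,-0.8,0],[0,0,0,0],[0,0,0,0]]

```text
time_s: 30.15
ee_pos: [0.5762, 0.3846, 0.1519]
tool_rot: [-0.001, -0.0, 1.0, -0.0]
ft_force: [0.3, 0.5, -0.3]
opening: 0.0634
grasp_force: 27.7
```

```bash
python3 - <<'E'
from ov import *
im=viewer.capture("scene")[:,:,::-1];cv2.imwrite("pics/s3.png",cv2.resize(im[20:200,150:390],None,fx=3.3,fy=3.3,interpolation=cv2.INTER_CUBIC))
E
```

```text
(no output)
```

View pics/s3.png

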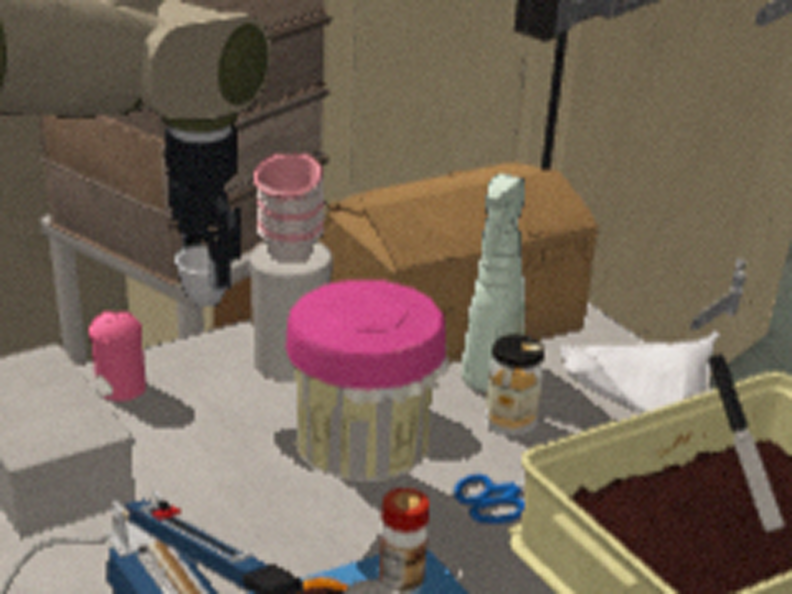

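The cup hangs upright in the gripper and the red jar stands on the board. I'll carry the cup over, high.

Emit:
drive_tool:
  plan:
    - [[0,0,-0.8,0],[0,-0.5,-0.9,0],[0,-0.9,0,0],[0,-1,0,0],[0,-1,0,0],[0,-1,0,0],[0,-1,0,0],[0,-1,0,0],[0,-1,0,0],[0,-1,0,0],[0,-1,0,0],[0,-1,0,0]]

```text
time_s: 31.7
ee_pos: [0.5762, -0.0324, 0.2197]
tool_rot: [-0.001, -0.0, 1.0, 0.0]
ft_force: [0.5, -0.1, -1.1]
opening: 0.0635
grasp_force: 27.9
```

Emit:
drive_tool:
  plan:
    - [[0,-1,0,0],[0,-0.9,0,0],[0.07,-0.5,0,0],[0,0,0,0],[0,0,0.6,0],[0,0,0.8,0],[0,0,0.8,0],[0,0,0.8,0],[0,0,0.5,0],[0,0,0,0]]

```text
time_s: 32.95
ee_pos: [0.5733, -0.1256, 0.0796]
tool_rot: [-0.001, -0.001, 1.0, 0.001]
ft_force: [-0.0, -0.7, -0.5]
opening: 0.0633
grasp_force: 27.9
```

Emit:
drive_tool:
  plan:
    - [[0,-0.03,0.4,0],[0,0,0.4,0],[0,0,0.2,0],[0,0,0.06,0],[0,0,0,0],[0,0,0,0]]

```text
time_s: 33.7
ee_pos: [0.5742, -0.1285, 0.0389]
tool_rot: [0.0, -0.0, 1.0, -0.0]
ft_force: [-0.3, -0.5, 0.2]
opening: 0.0637
grasp_force: 27.9
```

Emit:
drive_tool:
  plan:
    - [[0,0,0.08,0],[0,0,0.05,0],[0,0,0.03,0],[0,0,0,0],[0,0,0,0]]

```text
time_s: 34.33
ee_pos: [0.5742, -0.1284, 0.0326]
tool_rot: [0.0, -0.0, 1.0, -0.0]
ft_force: [-1.4, 0.9, 5.4]
opening: 0.0634
grasp_force: 28.2
```

Contact. Release, go up and clear the view.

Emit:
drive_tool:
  plan:
    - [[0,0,0,0],[0,0,0,0],[0,0,0,0],[0,0,0,0],[0,0,0,0],[0,0,-0.5,0],[0,0,-1,0],[0,0,-1,0],[0,0,-1,0],[0,0,-1,0],[0,0,-0.5,0],[0,0.5,0,0]]
  jaw: 0

```text
time_s: 35.83
ee_pos: [0.5743, -0.1086, 0.2331]
tool_rot: [0.001, 0.001, 1.0, -0.0]
ft_force: [-0.2, 0.6, 0.1]
opening: 0.0854
grasp_force: 0.0
```

Emit:
drive_tool:
  plan:
    - [[0,1,0,0],[0,1,0,0],[0,1,0,0],[0,1,0,0],[0,1,0,0],[0,1,0,0],[0,1,0,0],[0,1,0,0],[0,1,0,0],[0,0.5,0,0],[0,0,0,0],[0,0,0,0]]

```text
time_s: 37.33
ee_pos: [0.5739, 0.2706, 0.2318]
tool_rot: [-0.0, 0.0, 1.0, -0.0]
ft_force: [0.3, 0.2, -0.1]
opening: 0.0857
grasp_force: 0.0
```

```bash
python3 - <<'E'
from ov import *
I=[(.4807,-.217,.048,.031),(.4865,-.1219,.085,.031),(.5703,-.127,.06,.033),(.577,-.032,.116,.0225),(.5319,-.4823,.107,.022),(.4807,-.217,.022,.052)]
overlay("top",I,"pics/t4.png",(230,145,430,240),4)
overlay("scene",I+[(.4865,-.1219,.01,.031),(.5703,-.127,.01,.02),(.577,-.032,.01,.0225)],"pics/s4.png",(210,150,390,310),4)
E
```

```text
(no output)
```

View pics/t4.png

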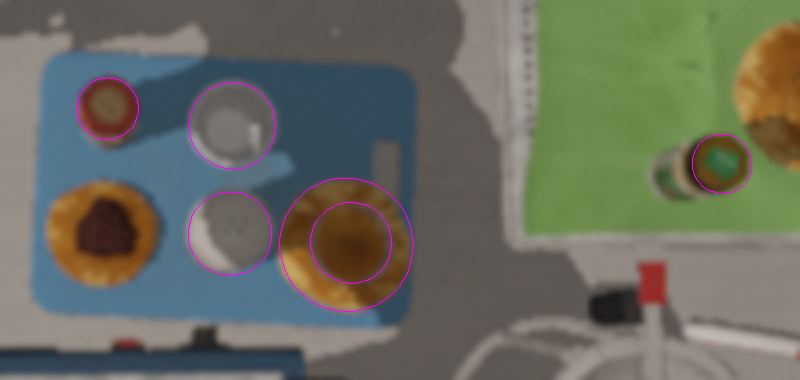

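View pics/s4.png

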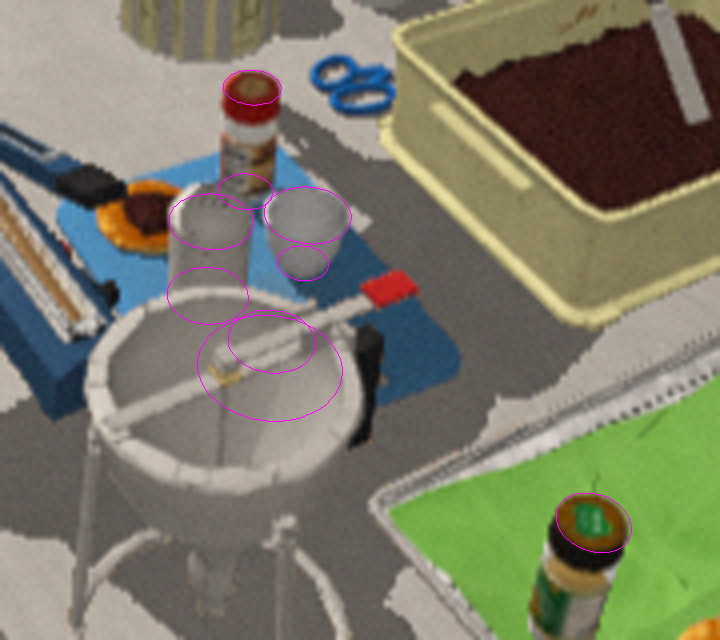

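Everything matches its target outline: red jar (108,108), cup (232,125), shaker (230,232), ring on the plain cake (350,243). The dark jar (721,163) hasn't moved and the gripper is clear.

```bash
python3 -c "
from cell import job
print(job.finish_job())"
```

```text
the job is handed in; nothing more can be done
None
```

I handed in the job after about 37 s of robot time: ring on the plain cake, shaker, cup and red-capped jar all look upright and in place in the final pictures, and the dark-capped jar wasn't moved; no verdict came back.

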